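Put the torch on charge in the one usable cradle

TASK

Put the white torch on charge: find the cradle that is empty and does not have its red out-of-order flag standing up, lay the torch gently in its sloping bed with the lens end up and the tail right down at the foot, and only then push that cradle's orange lever right over to on, away from you. The shell is thin, so grip the torch lightly and neither drop nor force it into the cradle; leave the spare torch, the other levers and everything else as they are.

Things in the scene. Friction and masses are not known exactly. Their poses are not given: they have to be found in the camera images.
- torch: white torch, 152 mm long, 130 to 190 g, lying on its underside on the plywood. Origin: on the underside, 57 mm ahead of the tail; x to the lens, z up. Grip part: 30 x 30 mm square bar, x -57 (tail) to +55 mm; then a round head 40 mm across, underside level with the bar's, to the lens at x +95. Gripped on the bar at the origin, 20 to 30 N hold it well; the thin shell takes at most 60 N per finger
- torch_tail (a point): centre of the torch's tail face (x = -57, z = 15 mm in the torch's frame)
- spare: blue spare torch of the same shape, charging in one of the cradles with its tail at the foot. Origin: at the centre of the lower edge of its tail, which coincides with the origin of the bed it lies in; its z is vertical. Leave it alone
- cradle_1: charging cradle 1 of three alike, fixed in a row in any order; grey base 290 x 72 mm, lever at the robot's end, then the bed, then the flag. The bed: floor a spine 22 mm wide, 108 long; cheeks 12 mm high, 40 apart inside and 50 outside, at 0 to 20 and 94 to 108 mm up the slope; between them the sides are open, also below the floor: finger room. Origin under the base, x away from the robot
- bed_1: sloping black bed of cradle 1. Origin: on the bed's floor, centre line, at the foot, 34 mm above the plywood; x up the slope, away from the robot, 30 degrees above level; z square to the floor, leaning back to the robot. The foot, a wall 18 mm high with copper contacts, ends at x = 0: a torch lies with its underside on the floor and its tail against the foot
- flag_1 (a point): centre of the red out-of-order flag of cradle 1, a 50 mm wide plate behind the upper end of its bed. Folded flat on the base plate (12 mm above the plywood) the cradle is in order; standing up on a stalk (178 mm above the plywood) it is out of order
- lever_1 (a joint): orange switch lever of cradle 1, rad: 0 = off, leaning to the robot; 1.0 = on, leaning away towards the bed. Stays where it is left; a light push moves it
- lever_1_tip (a point): tip of the lever of cradle 1, the centre of an orange ball 26 mm across at the end of a 50 mm lever that swings in the upright plane along the bed, 0.5 rad either side of upright: 74 mm above the plywood at both ends, moving 48 mm away from the robot from off to on. The lever's pivot lies 70 mm from the bed's origin towards the robot, 30 mm above the plywood
- cradle_2: charging cradle 2 of three alike, fixed in a row in any order; grey base 290 x 72 mm, lever at the robot's end, then the bed, then the flag. The bed: floor a spine 22 mm wide, 108 long; cheeks 12 mm high, 40 apart inside and 50 outside, at 0 to 20 and 94 to 108 mm up the slope; between them the sides are open, also below the floor: finger room. Origin under the base, x away from the robot
- bed_2: sloping black bed of cradle 2. Origin: on the bed's floor, centre line, at the foot, 34 mm above the plywood; x up the slope, away from the robot, 30 degrees above level; z square to the floor, leaning back to the robot. The foot, a wall 18 mm high with copper contacts, ends at x = 0: a torch lies with its underside on the floor and its tail against the foot
- flag_2 (a point): centre of the red out-of-order flag of cradle 2, a 50 mm wide plate behind the upper end of its bed. Folded flat on the base plate (12 mm above the plywood) the cradle is in order; standing up on a stalk (178 mm above the plywood) it is out of order
- lever_2 (a joint): orange switch lever of cradle 2, rad: 0 = off, leaning to the robot; 1.0 = on, leaning away towards the bed. Stays where it is left; a light push moves it
- lever_2_tip (a point): tip of the lever of cradle 2, the centre of an orange ball 26 mm across at the end of a 50 mm lever that swings in the upright plane along the bed, 0.5 rad either side of upright: 74 mm above the plywood at both ends, moving 48 mm away from the robot from off to on. The lever's pivot lies 70 mm from the bed's origin towards the robot, 30 mm above the plywood
- cradle_3: charging cradle 3 of three alike, fixed in a row in any order; grey base 290 x 72 mm, lever at the robot's end, then the bed, then the flag. The bed: floor a spine 22 mm wide, 108 long; cheeks 12 mm high, 40 apart inside and 50 outside, at 0 to 20 and 94 to 108 mm up the slope; between them the sides are open, also below the floor: finger room. Origin under the base, x away from the robot
- bed_3: sloping black bed of cradle 3. Origin: on the bed's floor, centre line, at the foot, 34 mm above the plywood; x up the slope, away from the robot, 30 degrees above level; z square to the floor, leaning back to the robot. The foot, a wall 18 mm high with copper contacts, ends at x = 0: a torch lies with its underside on the floor and its tail against the foot
- flag_3 (a point): centre of the red out-of-order flag of cradle 3, a 50 mm wide plate behind the upper end of its bed. Folded flat on the base plate (12 mm above the plywood) the cradle is in order; standing up on a stalk (178 mm above the plywood) it is out of order
- lever_3 (a joint): orange switch lever of cradle 3, rad: 0 = off, leaning to the robot; 1.0 = on, leaning away towards the bed. Stays where it is left; a light push moves it
- lever_3_tip (a point): tip of the lever of cradle 3, the centre of an orange ball 26 mm across at the end of a 50 mm lever that swings in the upright plane along the bed, 0.5 rad either side of upright: 74 mm above the plywood at both ends, moving 48 mm away from the robot from off to on. The lever's pivot lies 70 mm from the bed's origin towards the robot, 30 mm above the plywood
- tub: clear round parts tub with a blue twist cap, 66 mm across, 85 mm high; origin under its centre. Bystander
- screwdriver: yellow-handled screwdriver, 190 mm, lying along its x. Bystander
- pliers: green-handled pliers, 150 mm, lying along its x; origin at the pivot. Bystander
- key: chrome key, 58 mm, lying flat; origin under the bow. Bystander
- tester: yellow hand-held tester, 140 x 75 x 38 mm; origin under its centre. Bystander
- carton: small cardboard carton, 90 x 70 x 50 mm; origin under its centre. Bystander
Things that resemble listed ones, but are neither listed nor needed, are in the scene too. Of the things shaped like the torch, the white one is meant.

How it is judged (in metres and radians):
On the way:
1. the torch lies home in the usable cradle, lens up, while that cradle's lever is still off (distance between torch_tail and bed_1 below 0.024 m and x of torch_tail in the frame of bed_1 below 0.01 m and angle between the x axis of torch and the x axis of bed_1, either way round below 0.12 rad and x of torch in the frame of bed_1 above 0.045 m and value of joint lever_1 below 0.4 rad), for 0.2 s.
At the end, for the whole second after the job is handed in: the white torch lies at rest in the bed of the empty, unflagged cradle, lens up, along the slope within 7 degrees, tail at most 10 mm from the foot, tail centre within 24 mm of the bed's origin (15 when home); that cradle's lever is past 0.8 rad, the other levers as they were (distance between torch_tail and bed_1 below 0.024 m and x of torch_tail in the frame of bed_1 below 0.01 m and angle between the x axis of torch and the x axis of bed_1, either way round below 0.12 rad and x of torch in the frame of bed_1 above 0.045 m and value of joint lever_1 above 0.8 rad and linear speed of torch below 0.02 m/s and value of joint lever_3 below 0.3 rad and value of joint lever_2 above 0.7 rad); the robot touches nothing.
It fails at once if the torch is squeezed: more than 120 N from the two fingers together (60 N each) (contact force between the fingers and torch above 120 N).
It fails at once if the torch is dropped: it moves faster than 0.45 m/s with no finger on it (a fall of over 10 mm) (contact force between the fingers and torch below 0.05 N and linear speed of torch above 0.45 m/s).
It fails at once if the torch is forced or banged into a cradle: contact above 30 N (contact force between torch and cradle_1 above 30 N or contact force between torch and cradle_2 above 30 N or contact force between torch and cradle_3 above 30 N).
It fails at once if another cradle's lever is switched (value of joint lever_3 above 0.3 rad or value of joint lever_2 below 0.7 rad).
It fails at once if the spare torch is shifted by more than 10 mm, or a bystander by more than 20 mm (distance of spare from where it was at the start of the episode above 0.01 m or distance of any of tub, screwdriver, pliers, key, tester, carton from where it was at the start of the episode above 0.02 m).
It also fails if it takes over 54 s, if anything falls off the work surface, if the arm or the gripper's body presses on something with over 40 N, if the wrist force passes 120 N, or if a joint passes its speed limit or range.

ROBOT

A 6-joint arm with a two-finger parallel gripper is mounted at the origin on the work surface. World frame = base frame: x ahead of the robot, y to its left, z up, the work surface at z = 0. Lengths are in mm, angles in degrees, forces in N, time in s.
With the tool pointing down it reaches from about 300 to 850 mm from the base axis. Payload 4.2 kg.
Tool frame: the origin (TCP) lies midway between the tips of the shut fingers; the grasp point (between the pads) lies 19 mm behind it; z points along the fingers, y is the line along which they close (so a half turn about z gives the same grasp; the last joint's range is limited). The gripper opens to 91 mm and grips with 3 to 60 N. Pads are 32 mm wide; open, the fingers measure 118 mm over their backs; the gripper's body (76 mm by 178 mm) begins 60 mm behind the grasp point.
Start: joints at [70.417, 18.312, 89.639, -0, 72.044, -1.146], TCP at [181.861, 545.5, 213.976] pointing down, gripper open.
Joint ranges: [-177.97, 177.97], [-48.28, 115.42], [12.27, 149.76], [-77.06, 257.06], [2.81, 150.46], [-146.56, 146.56]. Speed limits (degrees/s): [147.25, 147.25, 180, 180, 180, 180].

INTERFACE

Orientations are given as [roll, pitch, yaw] about the fixed x, y, z axes, in that order (R = Rz(yaw) Ry(pitch) Rx(roll)).
In Python, from workcell import state, grab_frame, camera_model, workorder gives the robot as it stands.
- The arm moves only by the tool carry_out, never from a script. Its argument "commands" is a list of rows, each a list of 7 numbers: the turn, a rotation vector about the tool's x, y, z in degrees, then the shift along the tool's x, y, z in mm, then the opening, from -1 (shut) to 1 (fully open). In form: [[ax, ay, az, dx, dy, dz, hand], ...]. A call has 1 to 20 rows; each row is the pose to reach, as a shift and turn from the pose commanded when the call began, along the tool's axes at that moment; what a row does not reach only later rows make up. A row lasts 1/10 s, in which the tool goes at most 50 mm and 8.59 degrees, less where a joint would pass 70% of its speed; a pose out of reach is approached as far as the arm can. A call with a gripper value outside its range is refused whole. The fingers move at their own pace and stop on an object; "force" is the grip in N (left out, the last holds). Time passes only in rows, so rows that repeat a pose let the fingers close. It gives the time, the measured TCP pose, the force, the opening and the grip force at its end, in the units of the state.
- state(): the state, without advancing time (a new reading comes with each control period).
- grab_frame(name): name is "scene" or "top" or "wrist"; returns the picture (420x560x3 uint8, red, green, blue); there is no depth.
- camera_model(name): a dict with "fx", "fy", "cx", "cy" (pixels), "origin" and "rotation" of the camera in the world; the wrist camera has in their place "mount" (4x4, takes a point from camera to tool coordinates, whose origin is the TCP and whose axes are the flange's). Camera axes: x right, y up, looking along -z (the intrinsics and any distortion apply to the point x, -y, -z); pixel columns grow to the right and rows downward; lengths in mm; the calibration is good to about 2 mm. A picture is of the moment at which its call begins: read the wrist's pose just before it. camera_model takes no time and is no camera call.
- workorder.job_done(): hands the job in; it is judged then, once.
The state is a dict: "time_s": time; "qpos": joint angles; "qvel": joint speeds; "effort": joint torques, N m; "ee_pos": TCP position; "ee_rot": TCP orientation; "force": force on the tool from outside, world axes, zero at the start; "torque": the same for the moment, N m; "gripper_width": finger opening in mm; "gripper_force": force on a finger pad.
Only numpy, scipy, OpenCV 4.12 (cv2) and the standard library are available. Lean on these libraries where they do the work, as an engineer would, in place of code of your own. Each camera call takes 0.05 s, during which the arm holds its last target. There are 200 camera calls.

## Working session

There is one attempt and no reset: what is moved stays moved. The work goes in short steps, Python scripts to look and compute and a tool call to move; the robot and the scene stay as the last step left them, time stands still between calls to the robot, and variables do not carry over. Pictures are saved under pics/ and viewed, at most 10 in all, crops included, and the job is handed in when it is done.

Besides the shell and the picture viewer there is one more tool, called as name([rows], argument=value, ...), one row to a line, values as JSON. carry_out: Moves the arm, as the interface text tells. Its arguments: {"type":"object","properties":{"commands":{"type":"array"},"force":{"type":"number"}},"required":["commands"]}

```bash
mkdir -p pics; ls; python3 - <<'E'
from workcell import state, grab_frame, camera_model
import cv2
print(state())
for n in("top","scene"):
    cv2.imwrite(f"pics/{n}0.png",grab_frame(n)[:,:,::-1]); print(n,camera_model(n))
print(camera_model("wrist"))
E
```

```text
pics
{'time_s': 0.0, 'qpos': array([ 7.04158568e+01,  1.83496292e+01,  8.97064641e+01, -1.67983691e-03,
        7.20432619e+01, -1.14491484e+00]), 'qvel': array([-0.01894816, -0.00269325,  0.01311409, -0.04977878,  0.0129375 ,
        0.04293576]), 'effort': array([-5.16793280e-04, -4.12467170e+01, -2.31979591e+01,  7.27270078e-02,
        4.54407837e-02, -1.42550307e-04]), 'ee_pos': array([181.70061273, 545.00271186, 213.14005473]), 'ee_rot': array([-1.79900633e+02, -3.88441776e-04,  1.61561291e+02]), 'force': array([-1.50703691, -0.55903019,  0.39098196]), 'torque': array([-0.01505306,  0.00997032,  0.02349916]), 'gripper_force': 0.0, 'gripper_width': 91.42600514725372}
top {'fx': 540.4225930351059, 'fy': 540.4225930351059, 'cx': 285.42610510330695, 'cy': 214.41387585250243, 'origin': array([ 387.79303987,   43.58149807, 1892.78495159]), 'rotation': array([  4.81804066,  -0.10988994, -88.79904025])}
scene {'fx': 406.4360663529433, 'fy': 406.4360663529433, 'cx': 288.6407788395636, 'cy': 204.5265122175509, 'origin': array([1305.43899011,  214.3153545 , 1043.42159938]), 'rotation': array([4.04725059e+01, 3.95331746e-02, 1.03626065e+02])}
{'fx': 359.3869746217335, 'fy': 359.3869746217335, 'cx': 285.2445380198418, 'cy': 214.1968693546121, 'mount': array([[ 1.07522493e-03,  9.56654121e-01,  2.91224547e-01,
         8.21538717e+01],
       [ 9.99999189e-01, -1.22744174e-03,  3.39988973e-04,
         2.44999628e-02],
       [ 6.82713016e-04,  2.91223945e-01, -9.56654665e-01,
        -1.71783796e+02],
       [ 0.00000000e+00,  0.00000000e+00,  0.00000000e+00,
         1.00000000e+00]])}
```

View pics/top0.png

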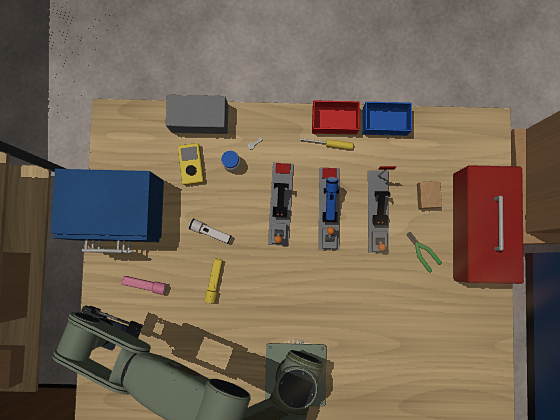

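View pics/scene0.png

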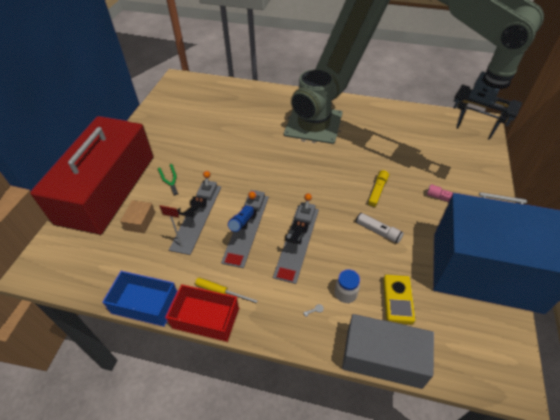

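The top view shows the usable cradle at the left: bed near (282,200), flag folded red at (283,168), lever orange at (277,239). The middle cradle holds the blue spare, and the right one has its flag up. The white torch runs from about (193,223) to (232,240).

```bash
cat > h.py <<'E'
import numpy as np, cv2
from scipy.spatial.transform import Rotation as R
from workcell import state, grab_frame, camera_model
def eul(e): return R.from_euler('xyz',e,degrees=True).as_matrix()
def tool(): s=state(); return eul(s['ee_rot']),np.array(s['ee_pos'])
def shot(n):
    """image, model with world pose"""
    m=dict(camera_model(n))
    if n=='wrist':
        Rt,p=tool(); M=m['mount']; m['R']=Rt@M[:3,:3]; m['o']=Rt@M[:3,3]+p
    else: m['R']=eul(m['rotation']); m['o']=np.array(m['origin'])
    return grab_frame(n),m
def ray(m,u,v):
    d=m['R']@np.array([(u-m['cx'])/m['fx'],-(v-m['cy'])/m['fy'],-1]); return m['o'],d/np.linalg.norm(d)
def onz(m,u,v,z):
    o,d=ray(m,u,v); return o+d*(z-o[2])/d[2]
def proj(m,p):
    c=m['R'].T@(np.array(p)-m['o']); return m['cx']-m['fx']*c[0]/c[2], m['cy']+m['fy']*c[1]/c[2]
def cross(rays):
    A=sum(np.eye(3)-np.outer(d,d) for o,d in rays); b=sum((np.eye(3)-np.outer(d,d))@o for o,d in rays)
    p=np.linalg.solve(A,b); return p,[np.linalg.norm(np.cross(p-o,d)) for o,d in rays]
E
python3 - <<'E'
from h import *
np.set_printoptions(precision=1,suppress=True)
_,m=shot('top')
for n,u,v,z in[('head',193,223,20),('tail',232,240,15),('lever',277,239,74),('bedtop',285,184,80),('flag',283,168,12),('torchmid',211,231,20)]: print(n,onz(m,u,v,z))
Rt,p=tool(); print(Rt,p)
E
```

```text
head [509.  363.5  20. ]
tail [453.1 226.9  15. ]
lever [457.5  69.9  74. ]
bedtop [643.8  46.9  80. ]
flag [710.   55.3  12. ]
torchmid [482.5 300.1  20. ]
[[-0.9  0.3 -0. ]
 [ 0.3  0.9 -0. ]
 [ 0.  -0.  -1. ]] [181.7 545.1 213.3]
```

```bash
cat >> h.py <<'E'
np.set_printoptions(precision=1,suppress=True)
def rel(Rg,pg):
    """row numbers to reach world pose from here"""
    Rt,p=tool(); return np.r_[R.from_matrix(Rt.T@Rg).as_rotvec(degrees=True),Rt.T@(np.array(pg)-p)]
def down(yaw): return eul([180,0,yaw])
E
python3 -c "
from h import *
print(rel(down(68),[533,222,213]))"
```

```text
[  -0.1    0.1   93.6 -435.5 -195.5    0.5]
```

carry_out([
  [0,0,94,-435,-195,0,1],
  [0,0,94,-435,-195,0,1],
  [0,0,94,-435,-195,0,1],
  [0,0,94,-435,-195,0,1],
  [0,0,94,-435,-195,0,1],
  [0,0,94,-435,-195,0,1],
  [0,0,94,-435,-195,0,1],
  [0,0,94,-435,-195,0,1],
  [0,0,94,-435,-195,0,1],
  [0,0,94,-435,-195,0,1],
  [0,0,94,-435,-195,0,1],
  [0,0,94,-435,-195,0,1],
  [0,0,94,-435,-195,0,1],
  [0,0,94,-435,-195,0,1],
  [0,0,94,-435,-195,0,1],
  [0,0,94,-435,-195,0,1],
])

```text
time_s: 1.75
ee_pos: [532.5, 223.4, 214.1]
ee_rot: [180.0, -0.0, 67.7]
force: [-0.6, -0.5, -0.0]
gripper_width: 91.4
gripper_force: 0.0
```

```bash
python3 - <<'E'
from h import *
import pickle
im,m=shot('wrist'); cv2.imwrite('pics/w1.png',im[:,:,::-1]); pickle.dump((im,m),open('w1.pkl','wb')); print(state()['ee_pos'],state()['ee_rot'],state()['qpos'])
E
```

```text
[532.6 223.3 214.1] [180.   -0.   67.6] [21.6 18.5 89.3  0.  72.2 44. ]
```

View pics/w1.png

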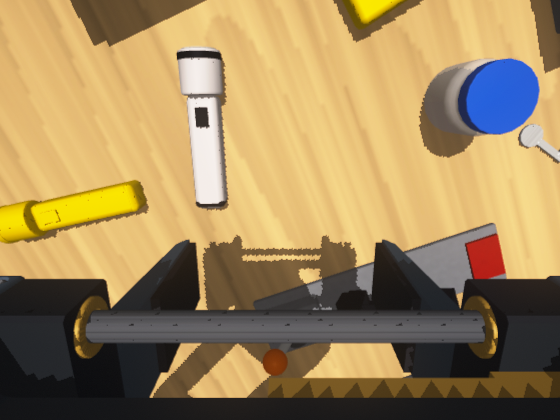

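The white torch lies with its lens end up at (200,55) and its tail at (211,206). The cradle, lower right, is mostly hidden by the fingers. I'll take a second view from higher, turned along the cradle.

```bash
python3 -c "
from h import *
print(rel(down(-3),[505,190,330]))"
```

```text
[   0.    -0.    70.6  -41.3  -12.8 -115.9]
```

carry_out([
  [0,0,70,-40,-13,-116,1],
  [0,0,70,-40,-13,-116,1],
  [0,0,70,-40,-13,-116,1],
  [0,0,70,-40,-13,-116,1],
  [0,0,70,-40,-13,-116,1],
  [0,0,70,-40,-13,-116,1],
  [0,0,70,-40,-13,-116,1],
  [0,0,70,-40,-13,-116,1],
  [0,0,70,-40,-13,-116,1],
  [0,0,70,-40,-13,-116,1],
  [0,0,70,-40,-13,-116,1],
  [0,0,70,-40,-13,-116,1],
])

```text
time_s: 3.0
ee_pos: [505.5, 190.9, 330.0]
ee_rot: [-180.0, -0.0, -2.4]
force: [0.3, -0.3, 0.1]
gripper_width: 91.3
gripper_force: 0.0
```

```bash
python3 - <<'E'
from h import *
import pickle
im,m=shot('wrist'); cv2.imwrite('pics/w2.png',im[:,:,::-1]); pickle.dump((im,m),open('w2.pkl','wb')); print(state()['ee_pos'],state()['ee_rot'],state()['qpos'])
E
```

```text
[505.5 191.  330. ] [-180.    -0.    -2.4] [ 19.5  12.3  81.5   0.   86.2 111.8]
```

View pics/w2.png

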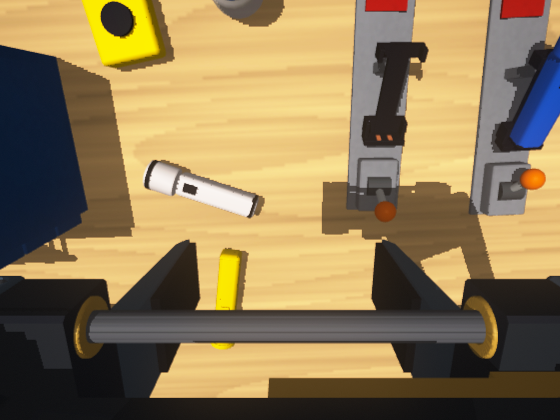

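View w2 shows everything needed. The torch runs from its lens at (150,175) to its tail at (255,205). The black bed runs from the foot at (384,132) up to (400,55), with the orange lever ball at (385,211). I'll take a third view shifted sideways to triangulate the bed.

carry_out([
  [0,0,0,0,150,0,1],
  [0,0,0,0,150,0,1],
  [0,0,0,0,150,0,1],
  [0,0,0,0,150,0,1],
  [0,0,0,0,150,0,1],
  [0,0,0,0,150,0,1],
])

```text
time_s: 3.65
ee_pos: [499.3, 41.9, 330.0]
ee_rot: [-180.0, -0.0, -2.4]
force: [1.5, 0.4, 0.4]
gripper_width: 91.3
gripper_force: 0.0
```

```bash
python3 - <<'E'
from h import *
import pickle
im,m=shot('wrist'); pickle.dump((im,m),open('w3.pkl','wb')); print(state()['ee_pos'],state()['ee_rot'])
im2,m2=pickle.load(open('w2.pkl','rb'))
a=im2[20:230,320:440]; b=im[20:230,:]
u,_=proj(m,[580,50,50]); u=int(u); print(u)
a=cv2.resize(a,None,fx=3,fy=2.8); b=cv2.resize(im[20:230,u-60:u+60],None,fx=3,fy=2.8)
cv2.imwrite('pics/ab.png',np.hstack([a,b])[:,:,::-1]); print(a.shape,b.shape)
E
```

```text
[499.3  42.2 329.9] [-180.    -0.    -2.3]
275
(588, 360, 3) (588, 360, 3)
```

View pics/ab.png

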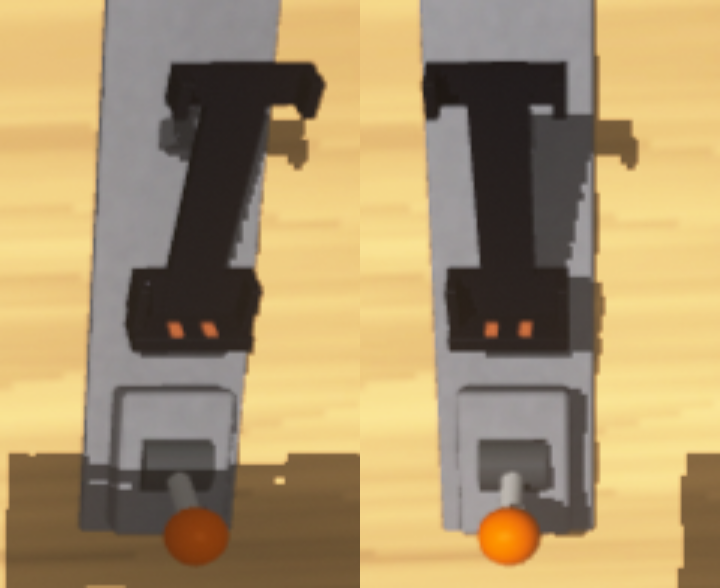

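```bash
cat > m.py <<'E'
from h import *
import pickle
V={k:pickle.load(open(f'w{k}.pkl','rb')) for k in(1,2,3)}
def cents(im,lo,hi,roi=None,amin=4):
    M=cv2.inRange(cv2.cvtColor(im,cv2.COLOR_RGB2HSV),lo,hi)
    if roi: Z=np.zeros_like(M); x0,y0,x1,y1=roi; Z[y0:y1,x0:x1]=M[y0:y1,x0:x1]; M=Z
    n,l,s,c=cv2.connectedComponentsWithStats(M); return [(c[i],s[i]) for i in range(1,n) if s[i][4]>=amin],l
rois={2:(340,0,430,235),3:(235,0,320,235)}
pts={}
for k in(2,3):
    im,m=V[k]; C,_=cents(im,(4,150,80),(18,255,255),rois[k])
    print(k,[(c,s[4]) for c,s in C])
    big=max(C,key=lambda t:t[1][4]); sm=sorted([t for t in C if 110<t[0][1]<165],key=lambda t:-t[1][4])[:2]; sm.sort(key=lambda t:t[0][0])
    pts[k]=[big[0]]+[t[0] for t in sm]
for i,n in enumerate(['ball','contL','contR']):
    print(n,cross([ray(V[k][1],*pts[k][i]) for k in(2,3)]))
# spine in w3: dark pixels per row
im,m=V[3]; g=im.max(2)
for r in range(60,112,8):
    d=np.where(g[r,rois[3][0]:rois[3][2]]<45)[0]+rois[3][0]; print(r,d.min(),d.max())
# torch
for k,roi in((1,(160,30,240,220)),(2,(130,150,270,225))):
    im,m=V[k]; hsv=cv2.cvtColor(im,cv2.COLOR_RGB2HSV); C,l=cents(im,(0,0,0),(180,75,255),roi)
    i=1+int(np.argmax([s[4] for c,s in C])); 
    M=(cv2.inRange(hsv,(0,0,0),(180,75,255))>0); Z=np.zeros(M.shape,np.uint8); x0,y0,x1,y1=roi; Z[y0:y1,x0:x1]=M[y0:y1,x0:x1]
    cs,_=cv2.findContours(Z,cv2.RETR_EXTERNAL,cv2.CHAIN_APPROX_NONE); c=max(cs,key=cv2.contourArea)[:,0]
    a=np.array([68.5*np.pi/180]);t=np.array([np.cos(a),np.sin(a)])[:,0];n=np.array([-t[1],t[0]])
    for z in(0,30):
        P=np.array([onz(m,u,v,z)[:2] for u,v in c]); A=P@t; N=P@n; print('view',k,'z',z,'along',A.min(),A.max())
        for side in(1,-1):
            mid=(A>A.min()+25)&(A<A.min()+100)
            s=mid&(side*N>side*np.median((N[mid].max(),N[mid].min())))
            f=np.polyfit(A[s],N[s],1); print('  side',side,'slope deg',np.degrees(np.arctan(f[0])),'N at tail+57',np.polyval(f,A.min()+57),'rms',np.std(N[s]-np.polyval(f,A[s])))
E
python3 m.py
```

```text
2 [(array([378.1, 137.3]), np.int32(26)), (array([389.3, 137.1]), np.int32(24)), (array([384.9, 211.4]), np.int32(367))]
3 [(array([258.3, 137.1]), np.int32(22)), (array([269.6, 136.7]), np.int32(23)), (array([264.2, 211.3]), np.int32(346))]
ball (array([458. ,  69.2,  76.7]), [np.float64(0.012337883844443199), np.float64(0.01233788384441511)])
contL (array([545.4,  73.3,  46.5]), [np.float64(0.02646526520964574), np.float64(0.02646526520979984)])
contR (array([545.2,  59.2,  45.9]), [np.float64(0.13196572282807642), np.float64(0.13196572282813626)])
60 237 282
68 252 271
76 253 271
84 253 271
92 254 271
100 254 271
108 255 271
view 1 z 0 along 381.0990462489665 542.1173009791602
  side 1 slope deg 0.33278018575526647 N at tail+57 -314.676463203123 rms 0.305006353661298
  side -1 slope deg 0.3177591062840701 N at tail+57 -348.4364389755487 rms 0.353655074664066
view 1 z 30 along 389.24922549387713 537.7490397050822
  side 1 slope deg 0.3528154735356381 N at tail+57 -322.49379046738323 rms 0.2770828329338744
  side -1 slope deg 0.2322498355995845 N at tail+57 -353.6352327521373 rms 0.3192927222601937
view 2 z 0 along 389.611126990114 548.652446900709
  side 1 slope deg 0.4774259806358208 N at tail+57 -312.7017599314304 rms 0.42235392249057024
  side -1 slope deg 0.2552941572056823 N at tail+57 -347.6638995559769 rms 0.39089828051240155
view 2 z 30 along 389.64433842901116 539.1766267893933
  side 1 slope deg 0.378054710144138 N at tail+57 -322.63430034773353 rms 0.39414967898072756
  side -1 slope deg 0.6445477537137512 N at tail+57 -355.46085478578783 rms 0.5383069743313471
```

```bash
python3 - <<'E'
from h import *
import pickle
print('above',rel(down(68.85),[476.7,292,90]))
s=.5;c=3**.5/2
for k in(2,3):
    im,m=pickle.load(open(f'w{k}.pkl','rb'))
    # spine centre on slope plane through origin x=552,z=34(+2)
    g=im.max(2); x0,x1=(340,430) if k==2 else (235,320)
    P=[]
    for r in range(72,110,3):
        d=np.where(g[r,x0:x1]<45)[0]+x0; o,dd=ray(m,(d.min()+d.max()+1)/2-.5,r)
        n=np.array([-s,0,c]); q=np.array([552,66,35.5]); t=n@(q-o)/(n@dd); P.append(o+t*dd)
    P=np.array(P); print(k,P[0],P[-1],np.polyfit(P[:,0]-552,P[:,1],1))
    print('predict top end corners',proj(m,[639.5,88,100]),proj(m,[639.5,38,100]))
    M=cv2.inRange(cv2.cvtColor(im,cv2.COLOR_RGB2HSV),(172,120,60),(180,255,255))|cv2.inRange(cv2.cvtColor(im,cv2.COLOR_RGB2HSV),(0,150,60),(3,255,255))
    M[:,:x0]=0;M[:,x1:]=0;M[30:]=0
    xs=[(r,np.where(M[r])[0]) for r in range(1,12,3)]
    print([onz(m,(w.min()+w.max())/2,r,14) for r,w in xs if len(w)>20])
E
```

```text
above [  -0.    -0.   -71.2  -32.8 -248.5  240.1]
2 [618.7  65.1  74. ] [580.2  66.4  51.8] [-0.  67.2]
predict top end corners (np.float64(379.88828139771726), np.float64(49.028418273575625)) (np.float64(428.8413887105508), np.float64(46.899648160184256))
[array([703. ,  60.7,  14. ]), array([699.8,  61.2,  14. ]), array([696.6,  61.1,  14. ]), array([693.4,  61.6,  14. ])]
3 [618.4  63.1  73.8] [579.9  65.1  51.6] [-0.1 66.5]
predict top end corners (np.float64(234.4371658458611), np.float64(48.810035824934175)) (np.float64(283.17711044058007), np.float64(46.65100509297892))
[array([702.8,  60.1,  14. ]), array([699.6,  60.3,  14. ]), array([696.4,  60.5,  14. ]), array([693.2,  60.6,  14. ])]
```

The fits agree with the text heights: ball at z 76.7 against 74, contacts at 46, torch top at 30. That puts bed 1's origin near (552, 66, 35) at yaw -2.0°, and the torch origin near (477, 292) at yaw 68.9°. Next I pick the torch up.

carry_out([
  [0,0,-71.2,-33,-248.5,240,1],
  [0,0,-71.2,-33,-248.5,240,1],
  [0,0,-71.2,-33,-248.5,240,1],
  [0,0,-71.2,-33,-248.5,240,1],
  [0,0,-71.2,-33,-248.5,240,1],
  [0,0,-71.2,-33,-248.5,240,1],
  [0,0,-71.2,-33,-248.5,240,1],
  [0,0,-71.2,-33,-248.5,240,1],
  [0,0,-71.2,-33,-248.5,240,1],
  [0,0,-71.2,-33,-248.5,240,1],
  [0,0,-71.2,-33,-248.5,240,1],
  [0,0,-71.2,-33,-248.5,240,1],
  [0,0,-71.2,-33,-248.5,240,1],
])

```text
time_s: 5.0
ee_pos: [476.9, 290.8, 90.3]
ee_rot: [180.0, -0.0, 68.7]
force: [-0.8, -0.6, -0.4]
gripper_width: 91.5
gripper_force: 0.0
```

```bash
python3 -c "
from h import *
print(state()['ee_pos'],state()['ee_rot'],rel(down(68.85),[476.7,292,5]))"
```

```text
[476.9 290.8  90.3] [180.   -0.   68.7] [ 0.  -0.  -0.1  1.  -0.6 85.3]
```

carry_out([
  [0,0,0,1,0,40,1],
  [0,0,0,1,0,70,1],
  [0,0,0,1,0,80,1],
  [0,0,0,1,0,85,1],
  [0,0,0,1,0,85,1],
  [0,0,0,1,0,85,1],
  [0,0,0,1,0,85,-0.2],
  [0,0,0,1,0,85,-0.5],
  [0,0,0,1,0,85,-0.5],
  [0,0,0,1,0,85,-0.5],
  [0,0,0,1,0,85,-0.5],
  [0,0,0,1,0,85,-0.5],
  [0,0,0,1,0,85,-0.5],
  [0,0,0,1,0,85,-0.5],
], force=25)

```text
time_s: 6.4
ee_pos: [476.9, 291.7, 4.9]
ee_rot: [-180.0, 0.0, 68.8]
force: [-0.5, 0.6, 0.8]
gripper_width: 30.1
gripper_force: 0.5
```

carry_out([
  [0,0,0,0,0,0,-0.6],
  [0,0,0,0,0,0,-0.8],
  [0,0,0,0,0,0,-1],
  [0,0,0,0,0,0,-1],
  [0,0,0,0,0,0,-1],
], force=25)

```text
time_s: 6.9
ee_pos: [477.1, 291.7, 4.9]
ee_rot: [-180.0, 0.0, 68.8]
force: [-0.7, 1.0, 0.6]
gripper_width: 30.3
gripper_force: 25.0
```

Gripped at 25 N. Lift 100 mm.

carry_out([
  [0,0,0,0,0,-10,-1],
  [0,0,0,0,0,-30,-1],
  [0,0,0,0,0,-60,-1],
  [0,0,0,0,0,-90,-1],
  [0,0,0,0,0,-120,-1],
  [0,0,0,0,0,-150,-1],
  [0,0,0,0,0,-150,-1],
  [0,0,0,0,0,-150,-1],
])

```text
time_s: 7.7
ee_pos: [477.2, 291.6, 155.4]
ee_rot: [180.0, -0.1, 68.8]
force: [0.5, -0.5, -1.6]
gripper_width: 30.2
gripper_force: 25.0
```

```bash
cat >> h.py <<'E'
# bed frame (measured); torch frame: tool x = torch x, TCP at torch origin, H above underside
B0=np.array([552,66,34.]); RB=eul([0,0,-2.0])@eul([0,-30,0])
def bedpose(x,h,y=0,TX=0):
    """tool pose with the torch's tail at bed x, underside h above the floor"""
    return RB@np.diag([1,-1,-1.]), B0+RB@np.array([x+57+TX,y,h+5])
E
python3 - <<'E'
from h import *
im,m=shot('wrist'); cv2.imwrite('pics/w4.png',im[:,:,::-1])
print(state()['force'],state()['gripper_width'])
print(rel(*bedpose(10,60)),bedpose(10,60)[1])
E
```

```text
[ 0.  -0.6 -1.5] 29.80301029978349
[ -18.5   26.1   69.1 -174.1  176.1   30.5] [577.5  65.1 123.8]
```

View pics/w4.png

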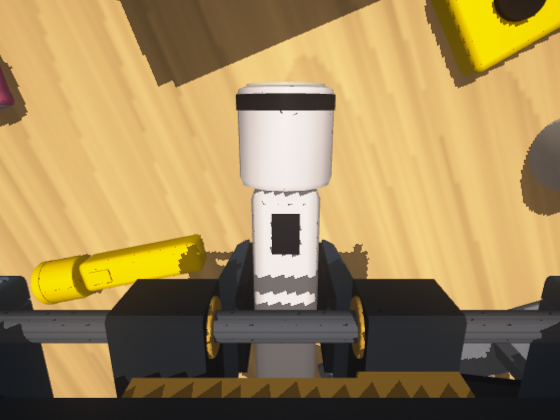

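The torch is held straight between the pads. I check for slip along its length, then compute the move.

```bash
python3 - <<'E'
from h import *
im=cv2.imread('pics/w4.png'); m=camera_model('wrist'); M=m['mount']; m['R']=M[:3,:3]; m['o']=M[:3,3]
hsv=cv2.cvtColor(im,cv2.COLOR_BGR2HSV)
print('col 285 sat',[(r,int(hsv[r,285,1]),int(hsv[r,285,2])) for r in range(78,112,2)])
print('rowcount',[(r,int((hsv[r,225:345,1]<75).sum())) for r in range(176,204,2)])
for n,p in (('lens top',[95,0,-35]),('junction bar top',[55,0,-25]),('head back top',[55,0,-35])): print(n,proj(m,p))
print(rel(*bedpose(15,90)),bedpose(15,90)[1])
E
```

```text
col 285 sat [(78, 117, 237), (80, 119, 236), (82, 45, 234), (84, 35, 223), (86, 22, 217), (88, 10, 247), (90, 9, 246), (92, 12, 236), (94, 37, 55), (96, 42, 55), (98, 42, 55), (100, 33, 54), (102, 36, 56), (104, 36, 56), (106, 32, 56), (108, 36, 56), (110, 26, 166)]
rowcount [(176, 90), (178, 89), (180, 88), (182, 86), (184, 84), (186, 75), (188, 66), (190, 62), (192, 64), (194, 65), (196, 67), (198, 68), (200, 68), (202, 68)]
lens top (np.float64(283.34197488268353), np.float64(68.79711755473949))
junction bar top (np.float64(283.51673707028823), np.float64(175.08268228226478))
head back top (np.float64(283.3908484428032), np.float64(179.9466434288577))
[ -18.5   26.1   69.1 -177.6  166.     2. ] [566.8  65.5 152.3]
```

carry_out([
  [-1.85,2.6,6.9,-18,17,0,-1],
  [-3.7,5.2,13.8,-35,33,0,-1],
  [-5.5,7.8,20.7,-53,50,0,-1],
  [-7.4,10.4,27.6,-71,66,0,-1],
  [-9.25,13,34.5,-89,83,0,-1],
  [-11.1,15.6,41.4,-106,100,0,-1],
  [-13,18.2,48.3,-124,116,0,-1],
  [-14.8,20.8,55.2,-142,133,1,-1],
  [-16.6,23.5,62.2,-160,149,2,-1],
  [-18.5,26.1,69.1,-177.5,166,2,-1],
  [-18.5,26.1,69.1,-177.5,166,2,-1],
  [-18.5,26.1,69.1,-177.5,166,2,-1],
  [-18.5,26.1,69.1,-177.5,166,2,-1],
])

```text
time_s: 9.05
ee_pos: [567.4, 66.6, 152.4]
ee_rot: [-180.0, -29.9, -2.0]
force: [0.6, -1.1, -0.2]
gripper_width: 29.4
gripper_force: 25.0
```

```bash
python3 - <<'E'
from h import *
s=state(); print(s['ee_pos'],s['ee_rot'],s['force'],s['gripper_width'],s['qpos'])
for a in((5,10,0,3),(4,3,0,3)): print(rel(*bedpose(*a)))
E
```

```text
[567.4  66.6 152.4] [-180.   -29.9   -2. ] [ 0.6 -1.1 -0.2] 29.434594930178484 [  8.6   9.4 119.4 -13.9  22.3 112.1]
[-0.   0.1  0.  -7.4  1.2 79.8]
[-0.   0.1  0.  -8.4  1.2 86.9]
```

carry_out([
  [0,0,0,-6,1,20,-1],
  [0,0,0,-6,1,40,-1],
  [0,0,0,-6,1,55,-1],
  [0,0,0,-6,1,65,-1],
  [0,0,0,-6,1,72,-1],
  [0,0,0,-6,1,77,-1],
  [0,0,0,-6,1,80,-1],
  [0,0,0,-6,1,80,-1],
  [0,0,0,-6,1,80,-1],
])

```text
time_s: 9.95
ee_pos: [602.5, 63.9, 81.1]
ee_rot: [-179.9, -30.1, -2.1]
force: [1.6, 0.1, -2.0]
gripper_width: 30.0
gripper_force: 25.0
```

```bash
python3 - <<'E'
from h import *
s=state(); print(s['ee_pos'],s['force']); print(rel(*bedpose(4,0,0,3)))
im,m=shot('scene'); im2,_=shot('top')
u,v=map(int,proj(m,[580,66,60])); a=cv2.resize(im[v-60:v+60,u-60:u+60],(590,590),interpolation=cv2.INTER_CUBIC)
cv2.imwrite('pics/s5.png',a[:,:,::-1])
E
```

```text
[602.5  63.9  81.1] [ 1.6  0.1 -2. ]
[-0.  -0.1 -0.1 -3.3 -0.3 10.5]
```

View pics/s5.png

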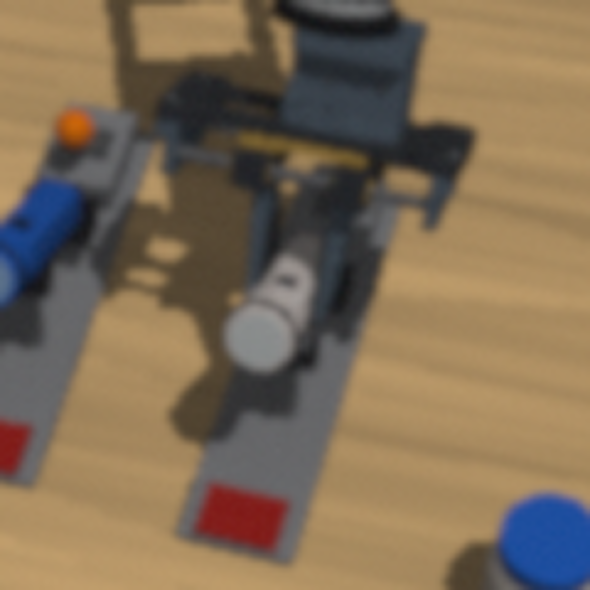

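The torch is over the cradle with its lens up, and the wrist force shows only the torch's weight. I'll lower it in small steps.

carry_out([
  [0,0,0,0,0,3,-1],
  [0,0,0,0,0,5,-1],
  [0,0,0,0,0,6,-1],
  [0,0,0,0,0,7,-1],
  [0,0,0,0,0,7,-1],
  [0,0,0,0,0,7,-1],
])

```text
time_s: 10.65
ee_pos: [605.9, 63.8, 74.6]
ee_rot: [-180.0, -30.0, -2.1]
force: [-0.3, -0.9, -1.0]
gripper_width: 30.1
gripper_force: 25.0
```

carry_out([
  [0,0,0,0,0,1,-1],
  [0,0,0,0,0,1,-1],
  [0,0,0,0,0,1,-1],
])

```text
time_s: 10.95
ee_pos: [606.4, 63.8, 73.8]
ee_rot: [-180.0, -30.0, -2.1]
force: [-0.2, 0.3, -1.0]
gripper_width: 29.7
gripper_force: 25.0
```

carry_out([
  [0,0,0,0,0,1,-1],
  [0,0,0,0,0,1,-1],
  [0,0,0,0,0,1,-1],
])

```text
time_s: 11.25
ee_pos: [606.8, 63.7, 72.8]
ee_rot: [-180.0, -30.0, -2.1]
force: [0.2, -1.0, -1.2]
gripper_width: 29.4
gripper_force: 25.0
```

carry_out([
  [0,0,0,-1,0,1,-1],
  [0,0,0,-1,0,1,-1],
  [0,0,0,-1,0,1,-1],
])

```text
time_s: 11.55
ee_pos: [607.0, 63.8, 72.4]
ee_rot: [-179.9, -30.1, -2.1]
force: [-2.7, -0.3, 4.4]
gripper_width: 29.6
gripper_force: 25.0
```

carry_out([
  [0,0,0,-1,0,0.5,-1],
  [0,0,0,-1,0,0.5,-1],
  [0,0,0,-1,0,0.5,-1],
])

```text
time_s: 11.85
ee_pos: [607.0, 63.8, 72.4]
ee_rot: [-179.9, -30.2, -2.1]
force: [-3.9, -1.6, 9.3]
gripper_width: 29.9
gripper_force: 25.0
```

carry_out([
  [0,0,0,-1,0,0.5,-1],
  [0,0,0,-1,0,0.5,-1],
  [0,0,0,-1,0,0.5,-1],
])

```text
time_s: 12.15
ee_pos: [607.0, 63.8, 72.4]
ee_rot: [-179.9, -30.3, -2.1]
force: [-4.7, -1.9, 13.4]
gripper_width: 29.7
gripper_force: 25.0
```

```bash
python3 - <<'E'
from h import *
s=state(); print(s['ee_pos'],s['force']); print(rel(*bedpose(4,0,0,3)))
E
```

```text
[607.   63.8  72.4] [-4.7 -1.9 13.4]
[-0.1 -0.3 -0.1 -2.9 -0.2  0.7]
```

Floor contact, about 14 N. I ease off the floor pressure while keeping the backward shift.

carry_out([
  [0,0,0,0,0,-1,-1],
  [0,0,0,0,0,-1.7,-1],
  [0,0,0,0,0,-1.7,-1],
  [0,0,0,0,0,-1.7,-1],
])

```text
time_s: 12.55
ee_pos: [604.1, 63.8, 70.8]
ee_rot: [-180.0, -30.0, -2.1]
force: [-2.8, 0.6, 1.9]
gripper_width: 29.8
gripper_force: 25.0
```

```bash
python3 - <<'E'
from h import *
s=state(); print(s['ee_pos'],s['force'],RB.T@s['force']); print(rel(*bedpose(4,0,0,3)))
E
```

```text
[604.1  63.8  70.8] [-2.8  0.6  1.9] [-1.5  0.5  3.1]
[-0.   0.  -0.1  0.4 -0.4  0.8]
```

carry_out([
  [0,0,0,-1,0,0,-1],
  [0,0,0,-1,0,0,-1],
  [0,0,0,-1,0,0,-1],
])

```text
time_s: 12.85
ee_pos: [603.7, 64.0, 70.6]
ee_rot: [-179.9, -30.0, -2.1]
force: [-0.6, -0.8, 0.5]
gripper_width: 29.9
gripper_force: 25.0
```

carry_out([
  [0,0,0,-1,0,0,-1],
  [0,0,0,-1,0,0,-1],
  [0,0,0,-1,0,0,-1],
])

```text
time_s: 13.15
ee_pos: [602.7, 64.0, 70.0]
ee_rot: [-179.9, -30.0, -2.1]
force: [-0.1, -0.1, -0.8]
gripper_width: 30.0
gripper_force: 25.0
```

```bash
python3 - <<'E'
from h import *
s=state(); print(s['ee_pos'],s['force'],RB.T@s['force']); print(rel(*bedpose(4,0,0,3)))
E
```

```text
[602.7  64.   70. ] [-0.1 -0.1 -0.8] [-0.5 -0.1 -0.7]
[-0.  -0.  -0.1  2.1 -0.3  0.9]
```

carry_out([
  [0,0,0,-1,0,0,-1],
  [0,0,0,-1,0,0,-1],
  [0,0,0,-1,0,0,-1],
])

```text
time_s: 13.45
ee_pos: [601.6, 63.9, 69.5]
ee_rot: [-180.0, -30.0, -2.1]
force: [-0.4, 0.6, -1.3]
gripper_width: 29.7
gripper_force: 25.0
```

carry_out([
  [0,0,0,-1,0,0,-1],
  [0,0,0,-1,0,0,-1],
  [0,0,0,-1,0,0,-1],
])

```text
time_s: 13.75
ee_pos: [601.5, 64.0, 69.4]
ee_rot: [-179.9, -30.1, -2.1]
force: [1.9, -0.5, -0.9]
gripper_width: 29.7
gripper_force: 25.0
```

carry_out([
  [0,0,0,-1,0,0,-1],
  [0,0,0,-1,0,0,-1],
  [0,0,0,-1,0,0,-1],
])

```text
time_s: 14.05
ee_pos: [601.4, 64.0, 69.6]
ee_rot: [-179.9, -30.2, -2.1]
force: [4.4, -2.6, 0.8]
gripper_width: 29.7
gripper_force: 25.0
```

The foot is touched: the tail is home. I relieve the pressure, settle onto the floor and open gently.

carry_out([
  [0,0,0,1.5,0,0.6,-1],
  [0,0,0,1.5,0,0.6,-1],
  [0,0,0,1.5,0,0.6,-0.36],
  [0,0,0,1.5,0,0.6,-0.3],
  [0,0,0,1.5,0,0.6,-0.2],
  [0,0,0,1.5,0,0.6,0],
  [0,0,0,1.5,0,0.6,0.3],
  [0,0,0,1.5,0,0.6,0.3],
  [0,0,0,1.5,0,0.6,0.3],
])

```text
time_s: 14.95
ee_pos: [601.6, 63.9, 68.7]
ee_rot: [-180.0, -30.0, -2.1]
force: [0.1, 1.1, 0.8]
gripper_width: 59.2
gripper_force: 0.0
```

```bash
python3 - <<'E'
from h import *
s=state(); print(s['ee_pos'],s['force'],s['gripper_width'])
im,m=shot('wrist'); cv2.imwrite('pics/w6.png',im[:,:,::-1])
E
```

```text
[601.6  63.9  68.7] [0.1 1.1 0.8] 59.22453330365849
```

View pics/w6.png

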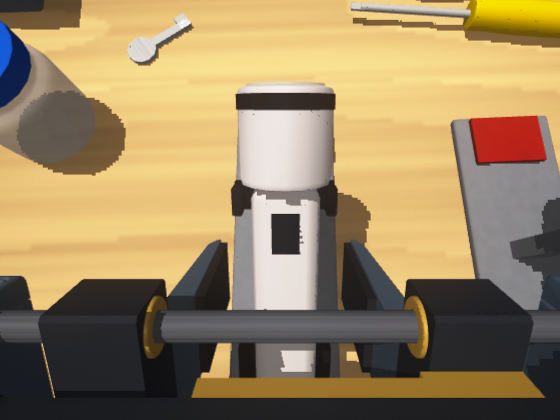

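The torch sits centred between the upper cheeks, head at (285,135). I retreat along the tool axis.

carry_out([
  [0,0,0,0,0,-10,0.3],
  [0,0,0,0,0,-30,0.3],
  [0,0,0,0,0,-60,0.3],
  [0,0,0,0,0,-95,0.3],
  [0,0,0,0,0,-130,0.3],
  [0,0,0,0,0,-130,0],
  [0,0,0,0,0,-130,-0.5],
  [0,0,0,0,0,-130,-1],
], force=20)

```text
time_s: 15.8
ee_pos: [536.3, 66.0, 180.2]
ee_rot: [-180.0, -29.9, -2.1]
force: [0.4, -0.5, -0.1]
gripper_width: 37.8
gripper_force: 0.0
```

```bash
python3 - <<'E'
from h import *
print(state()['ee_pos'],rel(down(-2),[405,70,181]))
E
```

```text
[536.3  66.  180.2] [  -0.   -29.9   -0.1 -113.5    0.7  -66.2]
```

carry_out([
  [0,-7.5,0,-28,0,-17,-1],
  [0,-15,0,-57,0,-33,-1],
  [0,-22.5,0,-85,0,-50,-1],
  [0,-30,0,-113,0.7,-66,-1],
  [0,-30,0,-113,0.7,-66,-1],
  [0,-30,0,-113,0.7,-66,-1],
  [0,-30,0,-113,0.7,-66,-1],
])

```text
time_s: 16.5
ee_pos: [406.2, 70.0, 181.2]
ee_rot: [-180.0, -0.1, -2.0]
force: [0.2, 0.3, 0.2]
gripper_width: 0.3
gripper_force: 0.0
```

```bash
python3 - <<'E'
from h import *
s=state();print(s['ee_pos'],s['ee_rot'],s['gripper_width'],rel(down(-2),[405,70.5,62]),rel(down(-2),[476,68,62]))
im,m=shot('wrist'); cv2.imwrite('pics/w7.png',im[:,:,::-1])
E
```

```text
[406.2  70.  181.2] [-180.    -0.1   -2. ] 0.2784791508664131 [ -0.   -0.1  -0.   -1.3  -0.4 119.2] [ -0.   -0.1  -0.   69.7  -0.5 119.2]
```

View pics/w7.png

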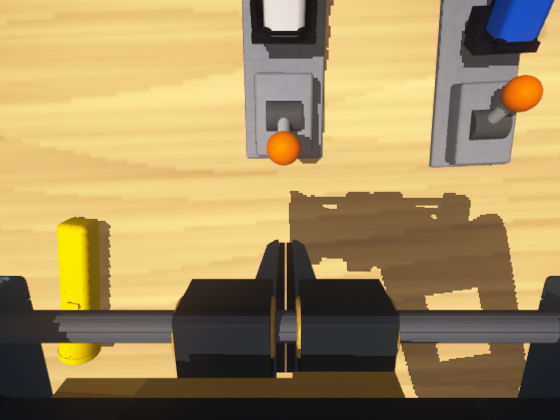

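The torch tail lies against the foot at (284,30). The usable lever is still off, ball at (284,148), in line with the shut fingers, and the spare's lever stays on. Next I lower and push.

carry_out([
  [0,0,0,-2,0,40,-1],
  [0,0,0,-2,0,80,-1],
  [0,0,0,-2,0,119,-1],
  [0,0,0,-2,0,119,-1],
  [0,0,0,10,0,119,-1],
  [0,0,0,20,0,119,-1],
  [0,0,0,28,0,119,-1],
  [0,0,0,34,0,119,-1],
  [0,0,0,40,0,119,-1],
  [0,0,0,46,0,119,-1],
  [0,0,0,52,0,119,-1],
  [0,0,0,58,0,119,-1],
  [0,0,0,63,0,119,-1],
  [0,0,0,66,0,119,-1],
  [0,0,0,66,0,119,-1],
  [0,0,0,66,0,119,-1],
])

```text
time_s: 18.15
ee_pos: [472.3, 67.8, 63.0]
ee_rot: [-180.0, -0.1, -2.0]
force: [0.1, 0.1, -0.7]
gripper_width: 0.5
gripper_force: 0.1
```

```bash
cat > b.py <<'E'
from h import *
s=state();print(s['ee_pos'],s['force'])
for k in('wrist','top','scene'):
    im,m=shot(k); M=cv2.inRange(cv2.cvtColor(im,cv2.COLOR_RGB2HSV),(5,170,80),(17,255,255))
    n,l,st,c=cv2.connectedComponentsWithStats(M); print(k,[(c[i],st[i][4],onz(m,*c[i],76)) for i in range(1,n) if st[i][4]>15],'off/on pred',proj(m,[458,69,76]),proj(m,[506,67.5,76]))
E
python3 b.py
```

```text
[472.3  67.8  63. ] [ 0.1  0.1 -0.7]
wrist [(array([282.8, 222.9]), np.int32(2147), array([503.1,  67.5,  76. ]))] off/on pred (np.float64(283.1700448110109), np.float64(308.2850891294027)) (np.float64(282.6558972858562), np.float64(216.98210681523818))
top [(array([466.9, 227.6]), np.int32(16), array([ 509.4, -569. ,   76. ])), (array([330.1, 230.1]), np.int32(39), array([ 491.1, -108.2,   76. ])), (array([381.4, 246.2]), np.int32(27), array([ 440.6, -281.2,   76. ]))] off/on pred (np.float64(277.26560267794764), np.float64(238.84733624032643)) (np.float64(278.027597074575), np.float64(224.60546057848657))
scene [(array([206.4, 173.7]), np.int32(31), array([ 436.2, -280.3,   76. ])), (array([251.9, 194.7]), np.int32(40), array([ 490.9, -104.5,   76. ])), (array([304.3, 206.9]), np.int32(50), array([501.2,  68.9,  76. ])), (array([212.9, 291. ]), np.int32(47), array([ 843.2, -104.7,   76. ]))] off/on pred (np.float64(307.217754315612), np.float64(196.77674447446162)) (np.float64(303.550582838695), np.float64(207.93045192740666))
```

The ball is at x≈502 of 506. I'll push a little further, gently.

carry_out([
  [0,0,0,2,0,0,-1],
  [0,0,0,3,0,0,-1],
  [0,0,0,4,0,0,-1],
  [0,0,0,4,0,0,-1],
])

```text
time_s: 18.7
ee_pos: [474.6, 67.7, 62.7]
ee_rot: [-180.0, 0.1, -2.0]
force: [-4.9, 0.2, 1.0]
gripper_width: 0.3
gripper_force: 2.3
```

carry_out([
  [0,0,0,-20,0,0,-1],
  [0,0,0,-50,0,0,-1],
  [0,0,0,-60,0,-40,-1],
  [0,0,0,-60,0,-90,-1],
  [0,0,0,-60,0,-130,-1],
  [0,0,0,-60,0,-130,-1],
  [0,0,0,-60,0,-130,-1],
])

```text
time_s: 19.4
ee_pos: [417.0, 69.8, 194.0]
ee_rot: [-179.9, -0.3, -2.0]
force: [0.1, -0.1, -0.5]
gripper_width: 0.5
gripper_force: 0.0
```

```bash
python3 b.py; python3 - <<'E'
from h import *
im,m=shot('scene')
u,v=map(int,proj(m,[580,66,60])); a=cv2.resize(im[v-60:v+60,u-60:u+60],(590,590),interpolation=cv2.INTER_CUBIC)
im2,m2=shot('wrist'); a=np.hstack([a[:420,100:310+100-0],im2[:,200:]]); print(a.shape)
cv2.imwrite('pics/f.png',a[:,:,::-1])
E
```

```text
[417.   69.8 194. ] [ 0.1 -0.1 -0.5]
wrist [(array([283.8,  99.4]), np.int32(843), array([504.9,  67.6,  76. ])), (array([508.9, 109.1]), np.int32(1002), array([ 491.8, -106.3,   76. ]))] off/on pred (np.float64(284.1744888572518), np.float64(160.4423174904456)) (np.float64(283.9188004455571), np.float64(97.88757512374187))
top [(array([467., 224.]), np.int32(17), array([ 521.5, -569.3,   76. ])), (array([278.6, 225. ]), np.int32(41), array([504.8,  65.6,  76. ])), (array([330.1, 230.1]), np.int32(41), array([ 491. , -108.3,   76. ])), (array([381.4, 246.3]), np.int32(29), array([ 440.4, -281.3,   76. ]))] off/on pred (np.float64(277.26560267794764), np.float64(238.84733624032643)) (np.float64(278.027597074575), np.float64(224.60546057848657))
scene [(array([206.4, 173.7]), np.int32(29), array([ 436.4, -280.1,   76. ])), (array([251.7, 194.9]), np.int32(37), array([ 491.7, -105. ,   76. ])), (array([304. , 207.9]), np.int32(39), array([505.5,  68.9,  76. ])), (array([212.2, 290.9]), np.int32(48), array([ 843.3, -106.8,   76. ]))] off/on pred (np.float64(307.217754315612), np.float64(196.77674447446162)) (np.float64(303.550582838695), np.float64(207.93045192740666))
(420, 670, 3)
```

View pics/f.png

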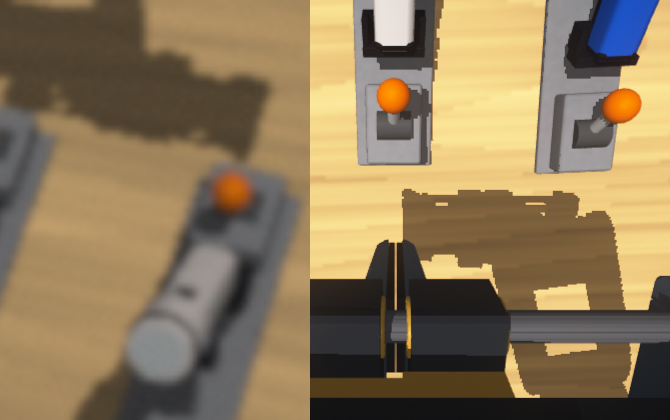

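The lever ball is at x≈505, fully on. The torch lies in the bed with its tail at the foot and lens up, and the arm is clear, so I hand in.

```bash
python3 -c "
from workcell import workorder
print(workorder.job_done())"
```

```text
the job is handed in; nothing more can be done
None
```

The white torch is in the empty, unflagged cradle with its lens up and tail at the foot, that cradle's lever was then pushed to on, and the job was handed in at about 19.5 s; no verdict was returned.

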